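# Restock the bent tape rail

## Task

Push the brown kraft tape roll along the bent steel rod, round both bends, until it closes up on the gold and mint rolls and the whole row is pressed snugly against the foam-faced stop so that you feel the foam give slightly, then let go. Push gently: do not pinch the rolls or shove hard, as their edges mark easily, and leave everything else on the bench where it is.

Things in the scene. Friction and masses are not known exactly. Their poses are not given: they have to be found in the camera images.
- stand: Fixed tape stand: white foot 350 x 260 x 18 mm with a 10 mm steel rod bent in a Z, rolls loaded at the front, stored at the back. Origin: centre of the foot's underside, z up, x towards the stop (within 20 degrees of the robot's x). Rod centre line level at z = 150 mm: first run along +x at y = -85, cross run along +y at x = -50, last run along +x at y = +85. Clear space above and beside it.
- rod_start (a point): Loading end of the rod, on its centre line (stand x = -160, y = -85, z = 150 mm). Here the rod turns up into a rubber-capped tip that ends 18 mm further out and 24 mm higher (30 mm over all).
- bend1 (a point): Crossing point of the centre lines of first run and cross run (stand x = -50, y = -85, z = 150 mm). The bend is a 90 degree arc of 35 mm centre-line radius that cuts this corner: it begins 35 mm before the point and ends 35 mm after it.
- bend2 (a point): Crossing point of the centre lines of cross run and last run (stand x = -50, y = +85, z = 150 mm). The bend is the same 35 mm radius arc, turning the other way. The last run goes on along stand +x to the stop, and behind the stop the rod turns down to the foot.
- kraft_roll: Brown kraft tape roll on the first run: rigid ring, outside 68 mm, bore 32 mm, 20 mm wide, about 80 g. Origin at its centre, 11 mm below the rod's centre line, x along its axis and the rod. Hangs loosely; slides at about 1 N. Push it evenly on both sides of the rod and square to the rod where the roll is: pushed askew in a bend it wedges. Pushes over 15 N, and any normal grip, mark it.
- gold_roll: Gold tape roll, 60 mm outside diameter, 32 mm bore, 20 mm wide, about 60 g, hanging on the last run. Gold and mint hang apart from each other and from the stop, in either order; the nearer to the stop is 4 to 20 mm short of touching it. Origin and axes as the kraft roll.
- mint_roll: Pale green tape roll, 64 mm outside diameter, 32 mm bore, 20 mm wide, about 70 g, hanging on the last run. Origin and axes as the kraft roll.
- spare_roll: Blue tape roll lying flat on the stand's foot, 66 mm diameter, 20 mm high, origin at its centre. Leave it alone.
- press_a: Wooden flower press lying on the bench at the left, 160 x 160 x 40 mm, origin at the centre of its underside. Leave it alone.
- press_b: Two flower presses stacked at the right, 160 x 160 x 80 mm, origin at the centre of the underside. Leave them alone.
- glue: White glue bottle with a red cap, 44 mm diameter, 120 mm high, standing; origin at the centre of its underside. Leave it alone.
- plant: Pink plant pot, 90 mm wide at the rim, 85 mm high, leaves to about 150 mm; origin at the centre of its underside. Leave it alone.
- stop (a joint): How far the stop's foam is pressed in (m, 0 = relaxed, 6 mm at most). The stop: dark grey foam disc 10 mm thick on a white cheek, 68 mm across, centred on the rod, clamped near the last run's end with its face at stand x = 70 to 92 mm: find it by touch. Foam gives 1 mm per 2.5 N, springs back. Sliding the row takes up to 3 N; lean on it with 6 to 9 N for half a second, then back away slowly.
- brush: Paint brush lying on the bench at the left near the robot, origin at the centre of its underside. Leave it alone.
Not all that is in view belongs to the job. What is shaped like the mint_roll but purple is not meant.

How it is judged:
On the way, in this order (a step that is already met when the one before it is completed fails the run):
1. the kraft roll is round the first bend, on the cross run (y of kraft_roll in the frame of stand between -0.045 and 0.045 m and x of kraft_roll in the frame of stand between -0.072 and -0.028 m and height (world z) of kraft_roll above 0.12 m), for 0.1 s.
2. the kraft roll is round the second bend, on the last run (x of kraft_roll in the frame of stand above -0.016 m and y of kraft_roll in the frame of stand between 0.063 and 0.107 m and height (world z) of kraft_roll above 0.12 m), for 0.1 s.
3. the closed-up row is pressed against the foam stop with more than 2 N (contact force between stop and anything else above 2 N and x of kraft_roll in the frame of stop above -0.06 m), for 0.2 s.
At the end, for the whole second after the job is handed in: All three rolls hang still on the last run in a closed row at the stop, the kraft roll outermost: the gold and mint rolls' centres within 36 mm of the foam face (30 mm when tight) and the kraft roll's centre 40 to 60 mm from it (50 mm when tight), measured along the rod; nothing touched (x of each of gold_roll, mint_roll in the frame of stop above -0.036 m and x of kraft_roll in the frame of stop between -0.06 and -0.04 m and y of kraft_roll in the frame of stop between -0.022 and 0.022 m and height (world z) of each of kraft_roll, gold_roll, mint_roll above 0.12 m and linear speed of each of kraft_roll, gold_roll, mint_roll below 0.02 m/s).
It fails at once if a tape roll pinched or shoved with more than 15 N by the fingers (contact force between the fingers and kraft_roll above 15 N or contact force between the fingers and gold_roll above 15 N or contact force between the fingers and mint_roll above 15 N).
It fails at once if the stop rammed with more than 15 N (contact force between stop and anything else above 15 N).
It fails at once if a bystander moved by more than 20 mm (distance of any of spare_roll, press_a, press_b, glue, plant, brush from where it was at the start of the episode above 0.02 m).
It also fails if it takes over 54 s, if anything falls off the work surface, if the arm or the gripper's body presses on something with over 40 N, if the wrist force passes 120 N, or if a joint passes its speed limit or range.

## Robot

A 7-joint arm with a two-finger parallel gripper is mounted at the origin on the work surface. World frame = base frame: x ahead of the robot, y to its left, z up, the work surface at z = 0. Lengths are in m, angles in rad, forces in N, time in s.
With the tool pointing down it reaches from about 0.35 to 0.9 m from the base axis. Payload 8.1 kg.
Tool frame: the origin (TCP) lies at the very end of the fingers, on their centre line; the grasp point (between the pads) lies 19 mm behind it (arm.tcp_to_grasp is the z of the grasp point in the tool frame, in m); z points along the fingers, y is the line along which they close (so a half turn about z gives the same grasp; the last joint's range is limited). The gripper opens to 92 mm and grips with 3 to 60 N. Pads are 19 mm wide; open, the fingers measure 130 mm over their backs; the gripper's body (75 mm by 190 mm) begins 47 mm behind the grasp point.
Start: joints at [1.082, 0.434, 0.025, 1.573, -0.012, 1.134, -0.075], TCP at [0.235, -0.579, 0.227] pointing down, gripper open.
Joint ranges: [-2.62, 2.62], [-0.44, 2.09], [-1.27, 1.32], [0.08, 2.57], [-1.32, 4.46], [0.12, 2], [-2.74, 2.74]. Speed limits (rad/s): [2.22, 2.22, 3.01, 3.01, 3.14, 3.14, 3.14].

## Interface

Orientations are given as a rotation vector (axis times angle).
In Python, from cell import readout, vision, sign_off, arm gives the robot as it stands. The module is installed in compiled form; this text tells all that it offers.
- The arm moves only by the shell command python3 -m creep 'ROWS' [FORCE]. ROWS is JSON, a list of rows, each a list of 5 numbers: the shift along the tool's x, y, z in units of 4 cm (1.0 is 4 cm), then the turn about the tool's z in units of 4 degrees (1.0 is 4 degrees), then the opening, from 0 (shut) to 1 (fully open). A call has 1 to 12 rows; each row shifts and turns the commanded pose from where the row before left it, along the tool's axes as they then stand; what a row does not reach is not made up. A row lasts 1/8 s, in which the tool goes at most 62.5 mm and 10.7 degrees, less where a joint would pass 70% of its speed; a pose out of reach is approached as far as the arm can. A call with a number of a shift or a turn outside -1 to 1 is refused whole. A call with a gripper value outside its range is refused whole. The fingers move at their own pace and stop on an object; FORCE is the grip in N (left out, the last holds). Time passes only in rows, so rows that do not move let the fingers close. It gives the time, the measured TCP pose, the force, the opening and the grip force at its end, in the units of the state.
- readout.observe(): the state, without advancing time (a new reading comes with each control period).
- vision.get_image(name): name is "side" or "top" or "wrist"; returns a dict with "pixels" (384x512x3 uint8, blue, green, red), "z_map" (384x512 float32, m along the optical axis (not along the pixel's ray), 0 where there is no reading), "camera_matrix" (3x3 intrinsics, pixels), "k1" (the pictures are not rectified: a ray, as slopes to the right and down, at radius r is drawn at 1 + k1 r^2 times it, then the intrinsics apply), "position" and "rotation" of the camera in the world. Camera axes: x right, y up, looking along -z (the intrinsics and any distortion apply to the point x, -y, -z); pixel columns grow to the right and rows downward; lengths in m; the calibration is good to about 2 mm. A picture is of the moment at which its call begins.
- sign_off(): hands the job in; it is judged then, once.
The state is a dict: "clock": time; "joints": joint angles; "dq": joint speeds; "joint_efforts": joint torques, N m; "position": TCP position; "ee_rot": TCP orientation; "force": force on the tool from outside, world axes, zero at the start; "ft_torque": the same for the moment, N m; "width": opening from 0.0 (shut) to 1.0 (fully open); "gripper_force": force on a finger pad.
Only numpy, scipy, OpenCV 4.12 (cv2) and the standard library are available. Lean on these libraries where they do the work, as an engineer would, in place of code of your own. Each camera call takes 0.05 s, during which the arm holds its last target. There are 200 camera calls.

## Working session

There is one attempt and no reset: what is moved stays moved. The work goes in short steps, Python scripts to look and compute and a shell command to move; the robot and the scene stay as the last step left them, time stands still between calls to the robot, and variables do not carry over. Pictures are saved under pics/ and viewed, at most 11 in all, crops included, and the job is handed in when it is done.

```bash
mkdir -p pics
cat > h.py <<'E'
import numpy as np,cv2
from cell import readout,vision
def world(im,u,v,d=None,z=None):
    K=np.array(im["camera_matrix"]);k1=im["k1"]
    p=cv2.undistortPoints(np.array([[[u,v]]],float),K,np.array([k1,0,0,0.]))[0,0]
    r=np.array(im["rotation"])@np.array([p[0],-p[1],-1.]);o=np.array(im["position"])
    if d is None:d=(z-o[2])/r[2]
    return o+d*r
E
python3 - <<'E'
from h import *
s=readout.observe();print({k:np.round(v,3).tolist() for k,v in s.items()})
a=vision.get_image("top");b=vision.get_image("side")
for n,i in(("top",a),("side",b)):
    cv2.imwrite(f"pics/{n}0.png",i["pixels"]);np.save(n+"0.npy",i,allow_pickle=True)
    print(n,np.round(i["position"],3),np.round(i["rotation"],2).tolist())
E
```

```text
{'clock': 0.0, 'joints': [1.082, 0.435, 0.025, 1.574, -0.012, 1.134, -0.075], 'dq': [0.001, -0.0, -0.001, -0.0, -0.0, -0.002, 0.001], 'joint_efforts': [-0.002, -66.785, 0.985, -31.446, -0.061, 0.043, 0.0], 'position': [0.235, -0.579, 0.226], 'ee_rot': [-3.082, -0.602, 0.001], 'force': [-0.482, 0.308, 0.499], 'ft_torque': [-0.026, -0.046, 0.009], 'gripper_force': 0.0, 'width': 1.001}
top [0.412 0.006 1.171] [0.07, -0.06, -1.55]
side [0.211 1.041 0.911] [0.16, -1.31, -2.57]
```

View pics/top0.png

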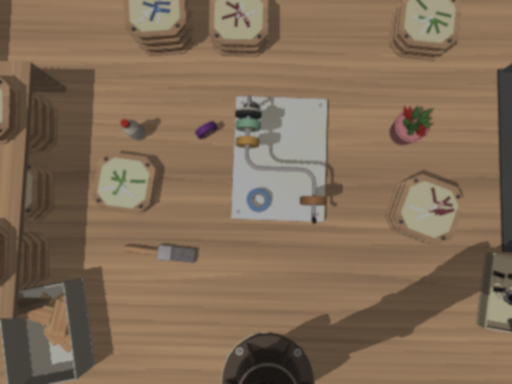

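View pics/side0.png

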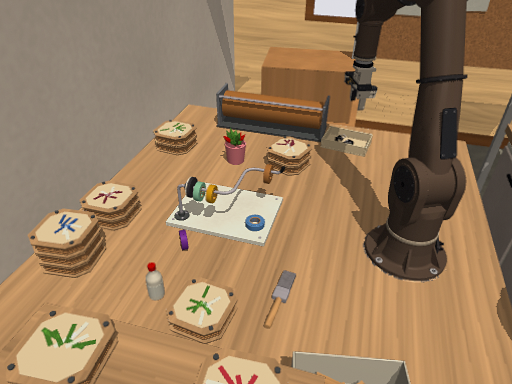

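The kraft roll is at top-view pixel (313,200), with the loading tip at (314,220). Gold is at (248,141), mint at (248,124) and the dark stop at (248,113). Look-alikes are the purple roll at (206,130), which lies on the bench and is not wanted, and the blue spare at (259,199), which lies flat on the foot. The brown ring hanging on the rod at (313,200) is the only kraft candidate.

```bash
cat >> h.py <<'E'
_w=world
def world(im,u,v,d=None,z=None):
    R=np.array(im["rotation"],float)
    if R.size==3:im=dict(im,rotation=cv2.Rodrigues(R)[0])
    return _w(im,u,v,d,z)
E
python3 - <<'E'
from h import *
a=np.load("top0.npy",allow_pickle=True).item();p=a["pixels"];h=cv2.cvtColor(p,cv2.COLOR_BGR2HSV)
m=((h[...,1]<40)&(h[...,2]>120)).astype(np.uint8);m[:,:225]=0;m[:,335:]=0;m[:90]=0;m[225:]=0
ys,xs=np.nonzero(m)
pts=np.array([world(a,x,y,z=.018)[:2] for x,y in zip(xs,ys)])
r=cv2.minAreaRect((pts*1000).astype(np.float32));print(r)
B=cv2.boxPoints(r);c=np.array(r[0])/1000
e=[B[1]-B[0],B[2]-B[1]];l=max(e,key=np.linalg.norm);psi=np.arctan2(l[1],l[0]);psi=(psi+np.pi/2)%np.pi-np.pi/2
print("c",c,"psi deg",np.degrees(psi))
R=np.array([[np.cos(psi),-np.sin(psi)],[np.sin(psi),np.cos(psi)]])
hh=h[...,0]
for n,u,v,z in(("tip",314,220,.172),("kraft",313,200,.15),("gold",248,141,.15),("mint",248,124,.15),("stop",248,113,.15),("spare",259,199,.03)):
    w=world(a,u,v,z=z);print(n,np.round(w,3),"stand",np.round(R.T@(w[:2]-c),3), "depthz",np.round(world(a,u,v,d=a["z_map"][v,u]),3))
cv2.imwrite("pics/crop.png",cv2.resize(p[90:230,225:335],None,fx=4,fy=4,interpolation=cv2.INTER_CUBIC))
E
```

```text
((610.4232177734375, -20.585968017578125), (261.3774108886719, 349.58404541015625), 89.26644897460938)
c [ 0.61042322 -0.02058597] psi deg -0.73354864
tip [ 0.434 -0.103  0.172] stand [-0.176 -0.085] depthz [ 0.434 -0.103  0.177]
kraft [ 0.484 -0.103  0.15 ] stand [-0.126 -0.084] depthz [ 0.482 -0.101  0.171]
gold [0.628 0.061 0.15 ] stand [0.017 0.082] depthz [0.624 0.06  0.17 ]
mint [0.672 0.062 0.15 ] stand [0.06  0.084] depthz [0.666 0.061 0.172]
stop [0.7   0.063 0.15 ] stand [0.088 0.085] depthz [0.691 0.061 0.182]
spare [0.492 0.033 0.03 ] stand [-0.119  0.053] depthz [0.492 0.034 0.021]
```

View pics/crop.png

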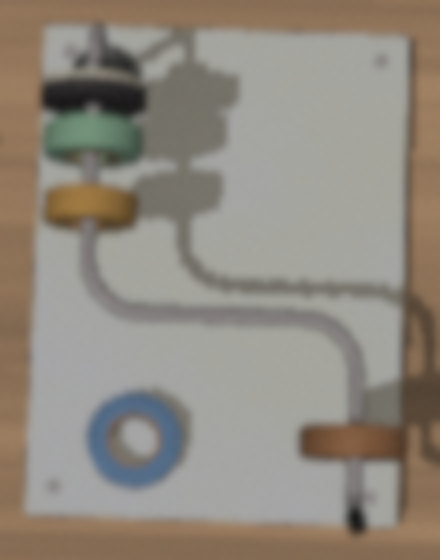

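```bash
python3 -m creep '[[0.93,-0.9,0,0,0.48],[0.93,-0.9,0,0,0.48],[0.93,-0.9,0,0,0.48],[0.93,-0.9,0,0,0.48],[0.93,-0.9,0,0,0.48],[0.93,-0.9,0,0,0.48],[0.93,-0.9,0,0,0.48],[0.93,-0.9,0,0,0.48],[0.93,-0.9,0,0,0.48],[0.93,-0.9,0,0,0.48]]'
python3 -m creep '[[0,0,0,0.95,0.48],[0,0,0,0.95,0.48],[0,0,0,0.95,0.48],[0,0,0,0.95,0.48],[0,0,0,0.95,0.48],[0,0,0,0.95,0.48],[0,0,0,0,0.48]]'
cat >> h.py <<'E'
C=np.array([.6104,-.0206]);PSI=np.radians(-.73)
def stand():
    s=readout.observe();R=cv2.Rodrigues(np.array(s["ee_rot"]))[0]
    r=np.array([[np.cos(PSI),-np.sin(PSI)],[np.sin(PSI),np.cos(PSI)]])
    p=r.T@(np.array(s["position"][:2])-C);f=r.T@np.array(s["force"][:2]);t=R[:2,0]
    print("t %.2f"%s["clock"],"stand mm",np.round(p*1e3,1),"z %.4f"%s["position"][2],"yaw",round(np.degrees(np.arctan2(t[1],t[0])-PSI),2),"F",np.round(f,2),round(s["force"][2],2),"Mz",np.round(s["ft_torque"],2),"w",round(s["width"],3))
    return p,np.arctan2(t[1],t[0])-PSI
E
python3 -c "
from h import *
stand()"
```

```text
clock: 1.35
position: [0.4447, -0.104, 0.2267]
ee_rot: [3.083, 0.602, -0.0]
force: [0.9, 0.5, 0.7]
width: 0.479
gripper_force: 0.0
clock: 2.22
position: [0.4441, -0.1056, 0.2265]
ee_rot: [3.142, -0.019, -0.001]
force: [0.3, 0.6, 0.1]
width: 0.483
gripper_force: 0.0
t 2.23 stand mm [-165.2  -87.1] z 0.2265 yaw 0.06 F [0.27 0.64] 0.12 Mz [ 0.01  0.04 -0.01] w 0.483
```

```bash
python3 -m creep '[[0,-0.05,0.6,0,0.48],[0,0,0.6,0,0.48],[0,0,0.6,0,0.48],[0,0,0.5,0,0.48],[0,0,0.25,0,0.48],[0,0,0,0,0.48]]'
python3 - <<'E'
from h import *
stand()
a=vision.get_image("wrist");b=vision.get_image("side");t=vision.get_image("top")
q=np.hstack([cv2.resize(a["pixels"],(400,300)),cv2.resize(b["pixels"][130:250,180:340],(400,300))])
cv2.imwrite("pics/low.png",np.vstack([q,np.hstack([cv2.resize(t["pixels"][90:240,225:365],(400,300)),0*q[:,:400]])]))
E
```

```text
clock: 2.98
position: [0.4441, -0.1035, 0.1244]
ee_rot: [-3.141, 0.018, 0.002]
force: [-0.2, -0.3, 0.6]
width: 0.478
gripper_force: 0.0
t 2.98 stand mm [-165.3  -85. ] z 0.1244 yaw 0.07 F [-0.23 -0.32] 0.6 Mz [ 0.03 -0.03  0.  ] w 0.478
```

View pics/low.png

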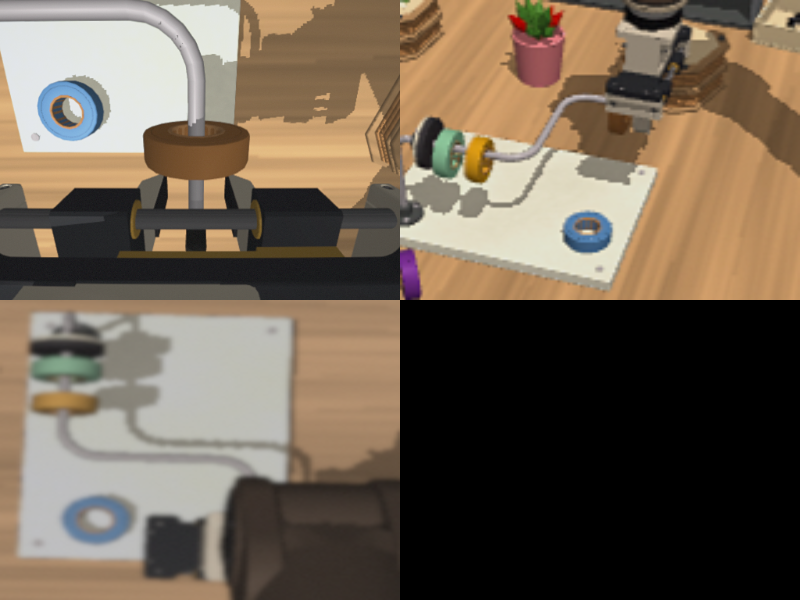

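The wrist view shows the kraft roll ahead at (196,150), with the rod running centred between the fingers at (197,195). The side view confirms the fingers are low behind the roll. Next I push along the first run to the start of the bend.

```bash
python3 -m creep '[[0.12,0,0,0,0.48],[0.12,0,0,0,0.48],[0.12,0,0,0,0.48],[0.12,0,0,0,0.48],[0.12,0,0,0,0.48],[0.12,0,0,0,0.48],[0.12,0,0,0,0.48],[0.12,0,0,0,0.48]]'
python3 -c "
from h import *
p,y=stand()
a=vision.get_image('wrist');cv2.imwrite('pics/w1.png',a['pixels'])"
```

```text
clock: 4.12
position: [0.4831, -0.104, 0.1247]
ee_rot: [3.142, -0.019, -0.0]
force: [-2.2, -0.8, -0.3]
width: 0.476
gripper_force: 0.4
t 4.12 stand mm [-126.2  -85. ] z 0.1247 yaw 0.03 F [-2.16 -0.79] -0.29 Mz [ 0.03  0.17 -0.02] w 0.476
```

View pics/w1.png

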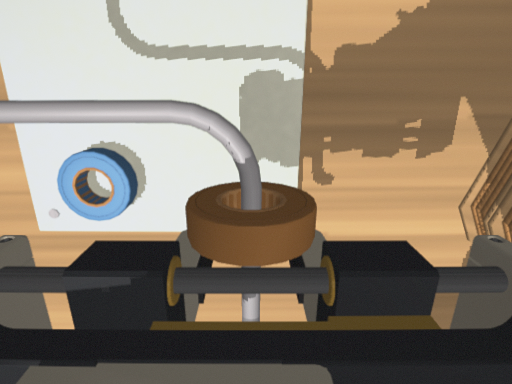

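The roll sits at (252,220), square on both fingers, with about 2 N of push. I go 21 mm further and start the first arc.

```bash
S='import h;h.stand()'
python3 -m creep '[[0.13,0,0,0,0.48],[0.13,0,0,0,0.48],[0.13,0,0,0,0.48],[0.13,0,0,0,0.48],[0.0465,0.025,0,-0.75,0.48],[0.0465,0.025,0,-0.75,0.48],[0.0465,0.025,0,-0.75,0.48],[0.0465,0.025,0,-0.75,0.48],[0.0465,0.025,0,-0.75,0.48]]' >/dev/null; python3 -c "$S"
python3 -m creep '[[0.0465,0.025,0,-0.75,0.48],[0.0465,0.025,0,-0.75,0.48],[0.0465,0.025,0,-0.75,0.48],[0.0465,0.025,0,-0.75,0.48],[0.0465,0.025,0,-0.75,0.48]]'>/dev/null; python3 -c "$S
from h import *
a=vision.get_image('wrist');cv2.imwrite('pics/w2.png',a['pixels'])"
```

```text
t 5.30 stand mm [-95.7 -89.1] z 0.1247 yaw 15.12 F [-1.56 -0.96] 0.38 Mz [-0.06  0.17 -0.06] w 0.478
t 5.92 stand mm [-85.3 -90.6] z 0.1247 yaw 30.12 F [-0.58 -0.62] 0.56 Mz [-0.11  0.19  0.02] w 0.479
```

View pics/w2.png

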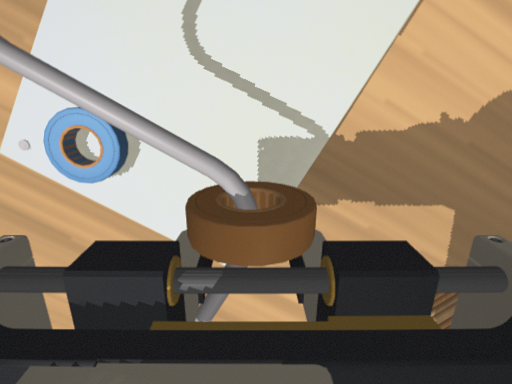

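The roll is still centred at (252,220) and square to the fingers, with the rod curving through its bore as intended. I carry on round the bend.

```bash
S='import h;h.stand()'
python3 -m creep '[[0.0465,0.025,0,-0.75,0.48],[0.0465,0.025,0,-0.75,0.48],[0.0465,0.025,0,-0.75,0.48],[0.0465,0.025,0,-0.75,0.48],[0.0465,0.025,0,-0.75,0.48],[0.0465,0.025,0,-0.75,0.48],[0.0465,0.025,0,-0.75,0.48]]' >/dev/null; python3 -c "$S"
python3 -m creep '[[0.0465,0.025,0,-0.75,0.48],[0.0465,0.025,0,-0.75,0.48],[0.0465,0.025,0,-0.75,0.48],[0.0465,0.025,0,-0.75,0.48],[0.0465,0.025,0,-0.75,0.48],[0.0465,0.025,0,-0.75,0.48],[0.0465,0.025,0,-0.75,0.48]]'>/dev/null; python3 -c "$S"
python3 -m creep '[[0.0465,0.025,0,-0.75,0.48],[0.0465,0.025,0,-0.75,0.48],[0.0465,0.025,0,-0.75,0.48],[0.0465,0.025,0,-0.75,0.48],[0.0465,0.025,0,-0.75,0.48],[0.0465,0.025,0,-0.75,0.48],[0.12,0,0,0,0.48],[0.12,0,0,0,0.48]]'>/dev/null; python3 -c "$S
from h import *
a=vision.get_image('wrist');cv2.imwrite('pics/w3.png',a['pixels'])"
```

```text
t 6.85 stand mm [-71.1 -87.5] z 0.1247 yaw 51.07 F [-1.99  1.26] 0.37 Mz [ 0.23  0.4  -0.03] w 0.479
t 7.72 stand mm [-60.  -78.2] z 0.1242 yaw 72.13 F [-4.86  5.46] 0.8 Mz [ 1.09  1.04 -0.19] w 0.48
t 8.72 stand mm [-50.2 -60.5] z 0.1248 yaw 89.94 F [ 0.04 -0.28] -0.19 Mz [-0.11 -0.08 -0.01] w 0.477
```

View pics/w3.png

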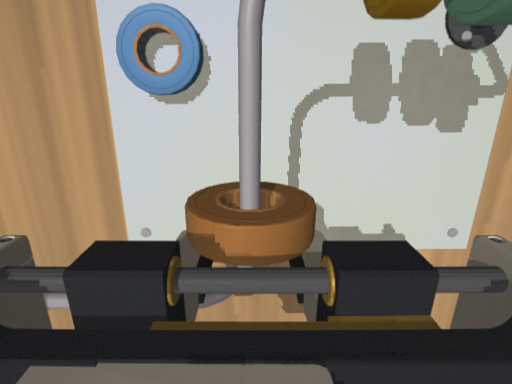

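The roll is round the first bend on the cross run, square at (250,215). Around 70° a finger's rear corner brushed the rod with about 7 N, so I open wider for the second bend.

```bash
S='import h;h.stand()'
python3 -m creep '[[0.125,0,0,0,0.56],[0.125,0,0,0,0.56],[0.125,0,0,0,0.56],[0.125,0,0,0,0.56],[0.125,0,0,0,0.56],[0.125,0,0,0,0.56],[0.125,0,0,0,0.56],[0.125,0,0,0,0.56],[0.125,0,0,0,0.56]]' >/dev/null; python3 -c "$S"
python3 -m creep '[[0.125,0,0,0,0.56],[0.125,0,0,0,0.56],[0.125,0,0,0,0.56],[0.125,0,0,0,0.56],[0.125,0,0,0,0.56],[0.125,0,0,0,0.56],[0.125,0,0,0,0.56],[0.125,0,0,0,0.56],[0.06,0,0,0,0.56]]' >/dev/null; python3 -c "$S
from h import *
a=vision.get_image('wrist');cv2.imwrite('pics/w4.png',a['pixels'])"
```

```text
t 9.90 stand mm [-50.7 -15.1] z 0.1247 yaw 90.03 F [ 0.02 -1.42] 0.6 Mz [-0.19 -0.11 -0.01] w 0.558
t 11.03 stand mm [-50.8  27.4] z 0.1247 yaw 90.05 F [ 0.44 -1.09] 0.44 Mz [-0.23 -0.07 -0.01] w 0.56
```

View pics/w4.png

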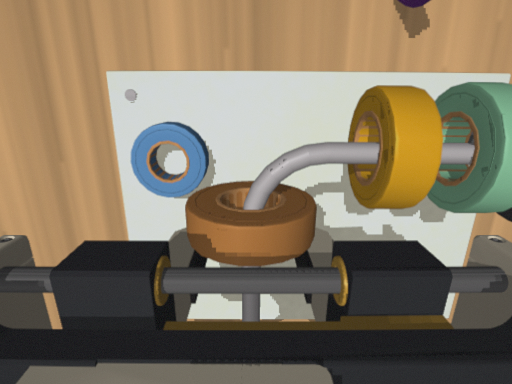

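The roll is at (250,215), square at the entry of the second bend. Gold at (395,148) and mint at (480,148) hang clear on the last run.

```bash
S='import h;h.stand()'
python3 -m creep '[[0.06,-0.01,0,0,0.56],[0.0465,-0.025,0,0.75,0.56],[0.0465,-0.025,0,0.75,0.56],[0.0465,-0.025,0,0.75,0.56],[0.0465,-0.025,0,0.75,0.56],[0.0465,-0.025,0,0.75,0.56],[0.0465,-0.025,0,0.75,0.56],[0.0465,-0.025,0,0.75,0.56],[0.0465,-0.025,0,0.75,0.56]]' >/dev/null; python3 -c "$S"
python3 -m creep '[[0.0465,-0.025,0,0.75,0.56],[0.0465,-0.025,0,0.75,0.56],[0.0465,-0.025,0,0.75,0.56],[0.0465,-0.025,0,0.75,0.56],[0.0465,-0.025,0,0.75,0.56],[0.0465,-0.025,0,0.75,0.56],[0.0465,-0.025,0,0.75,0.56]]' >/dev/null; python3 -c "$S"
python3 -m creep '[[0.0465,-0.025,0,0.75,0.56],[0.0465,-0.025,0,0.75,0.56],[0.0465,-0.025,0,0.75,0.56],[0.0465,-0.025,0,0.75,0.56],[0.0465,-0.025,0,0.75,0.56]]' >/dev/null; python3 -c "$S"
```

```text
t 12.20 stand mm [-56.4  45.3] z 0.1247 yaw 65.91 F [-0.74 -1.07] 0.3 Mz [-0.15  0.04 -0.02] w 0.558
t 13.07 stand mm [-55.3  60. ] z 0.1246 yaw 44.92 F [-0.55 -0.79] 0.82 Mz [-0.14  0.07  0.  ] w 0.558
t 13.70 stand mm [-50.7  69.5] z 0.1247 yaw 29.92 F [ 1.62 -0.97] -0.67 Mz [-0.35 -0.39  0.1 ] w 0.561
```

```bash
S='import h;h.stand()'
python3 -m creep '[[0.0565,-0.035,0,0.75,0.56],[0.0465,-0.025,0,0.75,0.56],[0.0465,-0.025,0,0.75,0.56],[0.0465,-0.025,0,0.75,0.56],[0.0465,-0.025,0,0.75,0.56]]' >/dev/null; python3 -c "$S"
python3 -m creep '[[0.0465,-0.025,0,0.75,0.56],[0.0465,-0.025,0,0.75,0.56],[0.0465,-0.025,0,0.75,0.56],[0.0465,-0.025,0,0.75,0.56],[0.0465,-0.025,0,0.75,0.56],[0.1,0,0,0,0.56]]' >/dev/null; python3 -c "$S
from h import *
a=vision.get_image('wrist');cv2.imwrite('pics/w5.png',a['pixels'])"
```

```text
t 14.32 stand mm [-42.9  77.6] z 0.1251 yaw 14.88 F [ 4.59 -4.2 ] -0.4 Mz [-0.78 -0.88  0.13] w 0.561
t 15.07 stand mm [-32.   84.8] z 0.1247 yaw -0.0 F [-1.27 -0.78] -0.06 Mz [-0.02  0.27  0.03] w 0.562
```

View pics/w5.png

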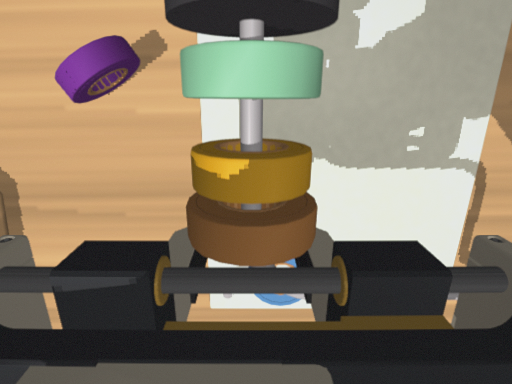

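Kraft is on the last run at (252,215), square. Gold at (252,170), mint at (252,72) and the dark stop at (250,12) are ahead.

```bash
S='import h;h.stand()'
python3 -m creep '[[0.1,0,0,0,0.56],[0.1,0,0,0,0.56],[0.1,0,0,0,0.56],[0.1,0,0,0,0.56]]' >/dev/null; python3 -c "$S"
python3 -m creep '[[0.08,0,0,0,0.56],[0.08,0,0,0,0.56],[0.08,0,0,0,0.56],[0,0,0,0,0.56]]' >/dev/null; python3 -c "$S"
python3 -m creep '[[0.05,0,0,0,0.56],[0.05,0,0,0,0.56]]' >/dev/null; python3 -c "$S"
```

```text
t 15.62 stand mm [-15.8  85. ] z 0.1246 yaw 0.03 F [-0.13  0.36] -0.1 Mz [ 0.05  0.17 -0.  ] w 0.558
t 16.12 stand mm [-6. 85.] z 0.1248 yaw 0.03 F [-0.47  0.42] -0.2 Mz [0.03 0.03 0.02] w 0.56
t 16.38 stand mm [-2.5 85. ] z 0.1248 yaw 0.03 F [-1.14 -0.44] 0.19 Mz [ 0.02  0.24 -0.02] w 0.559
```

```bash
S='import h;h.stand()'
for i in 1 2; do python3 -m creep '[[0.04,0,0,0,0.56],[0.04,0,0,0,0.56]]' >/dev/null; python3 -c "$S"; done
python3 -m creep '[[0.03,0,0,0,0.56]]' >/dev/null; python3 -c "$S"
python3 -m creep '[[0.03,0,0,0,0.56]]' >/dev/null; python3 -c "$S"
```

```text
t 16.62 stand mm [ 0.7 85. ] z 0.1247 yaw 0.03 F [-2.69 -0.01] 0.32 Mz [ 0.04  0.47 -0.01] w 0.56
t 16.88 stand mm [ 4. 85.] z 0.1247 yaw 0.03 F [-2.23  0.04] 0.95 Mz [ 0.07  0.45 -0.01] w 0.564
t 17.00 stand mm [ 5.3 85. ] z 0.1247 yaw 0.03 F [-1.91 -0.46] 0.82 Mz [ 0.01  0.43 -0.  ] w 0.562
t 17.12 stand mm [ 6.4 85. ] z 0.1247 yaw 0.03 F [-2.47  0.42] 0.98 Mz [ 0.05  0.4  -0.07] w 0.559
```

```bash
S='import h;h.stand()'
for i in 1 2 3 4; do python3 -m creep '[[0.025,0,0,0,0.56]]' >/dev/null; python3 -c "$S"; done
python3 -c "from h import *
cv2.imwrite('pics/w6.png',vision.get_image('wrist')['pixels'])"
```

```text
t 17.25 stand mm [ 7.4 85. ] z 0.1247 yaw 0.03 F [-1.7  -0.25] 1.34 Mz [0.   0.41 0.01] w 0.559
t 17.38 stand mm [ 8.3 85. ] z 0.1247 yaw 0.03 F [-4.21 -0.22] 3.0 Mz [ 0.06  0.75 -0.05] w 0.557
t 17.50 stand mm [ 8.8 85. ] z 0.1247 yaw 0.03 F [-5.79  0.1 ] 3.44 Mz [ 0.05  1.17 -0.05] w 0.559
t 17.62 stand mm [ 9.4 85. ] z 0.1246 yaw 0.03 F [-8.44  0.3 ] 4.82 Mz [-0.04  1.55 -0.05] w 0.558
```

View pics/w6.png

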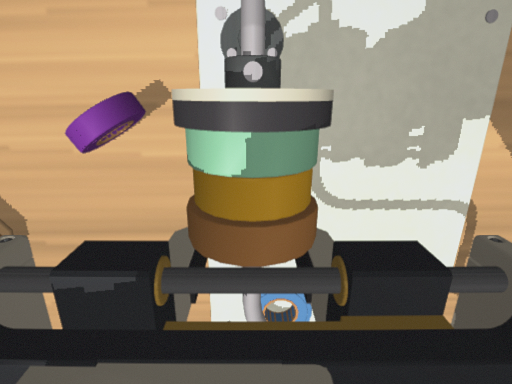

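The row is closed up at (252,105–235) against the stop, and the foam gives at about 8 N. I hold, then back away slowly.

```bash
S='import h;h.stand()'
python3 -m creep '[[0,0,0,0,0.56],[0,0,0,0,0.56],[0,0,0,0,0.56],[0,0,0,0,0.56]]' >/dev/null; python3 -c "$S"
python3 -m creep '[[-0.01,0,0,0,0.56],[-0.01,0,0,0,0.56],[-0.01,0,0,0,0.56],[-0.01,0,0,0,0.56],[-0.01,0,0,0,0.56],[-0.01,0,0,0,0.56],[-0.02,0,0,0,0.56],[-0.02,0,0,0,0.56],[-0.03,0,0,0,0.56],[-0.05,0,0,0,0.56],[-0.05,0,0,0,0.56],[-0.05,0,0,0,0.56]]' >/dev/null; python3 -c "$S"
```

```text
t 18.18 stand mm [ 9.4 85. ] z 0.1246 yaw 0.03 F [-7.08 -0.49] 3.95 Mz [-0.01  1.3  -0.1 ] w 0.559
t 19.68 stand mm [-1. 85.] z 0.1247 yaw 0.03 F [-0.24  0.19] -0.89 Mz [0.05 0.03 0.02] w 0.56
```

```bash
python3 -m creep '[[-0.1,0,0,0,0.56],[-0.1,0,0,0,0.56],[-0.1,0,0,0,0.56],[0,0,-0.4,0,0.56],[0,0,-0.5,0,0.56],[0,0,-0.5,0,0.56],[0,0,-0.5,0,0.56],[0,0,-0.5,0,0.56],[0,0,0,0,0.56]]' >/dev/null
python3 -c "from h import *
stand();a=vision.get_image('side')['pixels'][150:240,160:280];b=vision.get_image('wrist')['pixels']
cv2.imwrite('pics/end.png',np.hstack([cv2.resize(a,(400,300)),cv2.resize(b,(400,300))]))"
```

```text
t 20.80 stand mm [-11.5  85.3] z 0.2233 yaw 0.03 F [-0.52 -1.14] 0.18 Mz [0.11 0.11 0.  ] w 0.562
```

View pics/end.png

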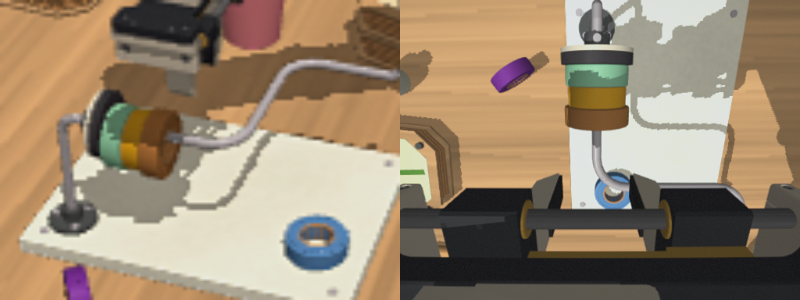

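Both views show the closed row of mint, gold and kraft against the stop, at (130,135) in the side view and (597,90) in the wrist view. The gripper is clear of it.

```bash
python3 -c "from cell import sign_off;print(sign_off())"
```

```text
the job is handed in; nothing more can be done
None
```

I pushed the kraft roll round both bends and closed it up on the gold and mint rolls. The row was held against the foam stop at about 7–8 N for half a second, then released, and the job was handed in at about 21 s; sign-off returned no verdict.

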